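Clamp the chaff jar with the fold-out crank

TASK

Fix the glass chaff jar in the bench clamp so that its lid can be unscrewed: swing the folded ball-ended crank handle on the clamp's handwheel fully upright, crank clockwise (seen from above) until the jar is pinched snugly between the two padded jaws, then fold the handle flat again and let go. Stop as soon as the crank clearly stiffens, because the glass is thin, and do not knock over or push away the bowl, the tin or the brush.

Things in the scene. Friction and masses are not known exactly. Their poses are not given: they have to be found in the camera images.
- clamp: fixed bench clamp: grey base plate 150 x 410 x 14 mm with a dark gearbox 130 x 130 mm (top 90 mm over the bench) under an aluminium handwheel. Origin on the bench under the wheel's upright axis; its +y axis runs along the plate from the wheel to the jaws, the way the driven jaw advances; the plate spans -80 to +330 mm in y. Driven jaw, jar and far jaw stand in that order along +y
- wheel: aluminium handwheel, 136 mm across, top face 107 mm over the bench, axis upright. Turned clockwise from above it advances the driven jaw 12 mm per rad; 6.2 rad at most. Starts with the jaw at its rear end. Turning it free takes about 6.4 N at the handle (4 to 7 N read when paused); once the jar is pinched this tangential force grows by 0.22 N per newton on the jar. It stays where it is let go
- hub (a point): point on the wheel's axis in its top face (does not turn). The jar is snug from 10 N and cracks above 60 N: a rise of the cranking force of 4 to 5 N over the free drag is right. Pads and glass are stiff: from first pinch to 60 N the jaw goes only 1 to 2 mm further (about 0.1 rad of wheel)
- pivot (a point): centre of the handle's fold pin, on the wheel, 55 mm from its axis and 26 mm above its top face; goes round with the wheel. The pin is level and square to the line from hub to pivot. Two lugs, 18 mm long and 24 mm apart over their outsides, carry it and rise 31 mm above the wheel's face
- grip (a point): centre of the brown wooden ball, 30 mm across, at the free end of the crank handle, 60 mm from the fold pin; its steel neck is 14 mm thick. Both spin freely about the handle's length. Held lightly (8 to 16 N) the ball turns between fingers; gripped hard it creeps out. Folded, the ball's centre lies 26 mm above the wheel's face, near its axis; swung out, upright over the pin
- handle (a joint): fold angle of the crank handle in rad: 0 folded flat across the wheel, 1.571 upright (both end stops). The stiff pin keeps it where it is left; about 2 N at the ball swings it
- jaw: driven jaw, aluminium plate with black rubber pad 110 x 60 mm, origin at the centre of its pad face, 65 mm over the bench; it faces the clamp's +y and is moved only by the wheel
- far_jaw: opposite padded jaw, origin at the centre of its pad face, facing the driven jaw; clamped along the plate at a place that differs from case to case and does not move
- jar: glass jar with black lid standing loose on the clamp's plate between the jaws, 84 mm across, 118 mm high, about 0.4 kg, origin at the centre of its underside. The driven jaw pushes it along until it meets the far jaw. It need not be touched by hand
- bowl: white cupping bowl, 90 mm across, 55 mm high, bystander; origin at the centre of its underside
- tin: steel tin, 68 mm across, 100 mm high, bystander; origin at the centre of its underside
- brush: cleaning brush 200 mm long lying on the bench, bystander; origin at mid-length on its underside
Not all that is in view belongs to the job. What is shaped like the jar but purple or turquoise is not meant.

How it is judged:
On the way, in this order (a step that is already met when the one before it is completed fails the run):
1. the crank handle is swung out upright, before the jar is pinched (value of joint handle above 1.4 rad and contact force between jaw and jar below 6 N), for 0.1 s.
2. with the handle out, the jar is cranked snug between both jaws (value of joint handle above 1.3 rad and contact force between each of jaw, far_jaw and jar above 10 N), for 0.2 s.
At the end, for the whole second after the job is handed in: the handle is folded to within 0.15 rad of flat and let go, and the jar stands upright (within 0.06 rad) and still, pinched between both jaws with 10 to 60 N (value of joint handle below 0.15 rad and contact force between jaw and jar between 10 and 60 N and contact force between far_jaw and jar above 10 N and angle between jar's own z axis and vertical below 0.06 rad and linear speed of jar below 0.01 m/s); the robot touches nothing.
It fails at once if the thin glass is squeezed with more than 60 N (contact force between jaw and jar above 60 N).
It fails at once if a bystander (bowl, tin, brush) is pushed more than 30 mm or tipped over (distance of any of bowl, tin, brush from where it was at the start of the episode above 0.03 m or angle between any of bowl, tin's own z axis and vertical above 0.5 rad).
It also fails if it takes over 72 s, if anything falls off the work surface, if the arm or the gripper's body presses on something with over 40 N, if the wrist force passes 120 N, or if a joint passes its speed limit or range.

ROBOT

A 6-joint arm with a two-finger parallel gripper is mounted at the origin on the work surface. World frame = base frame: x ahead of the robot, y to its left, z up, the work surface at z = 0. Lengths are in m, angles in rad, forces in N, time in s.
With the tool pointing down it reaches from about 0.25 to 0.775 m from the base axis. Payload 4 kg.
Tool frame: the origin (TCP) lies midway between the tips of the shut fingers; the grasp point (between the pads) lies 19 mm behind it; z points along the fingers, y is the direction in which the jaws open and shut (so a half turn about z gives the same grasp; the last joint's range is limited). The gripper opens to 94 mm and grips with 3 to 60 N. Pads are 16 mm wide; open, the fingers measure 119 mm over their backs; the gripper's body (75 mm by 177 mm) begins 78 mm behind the grasp point.
Start: joints at [-1.43, 0.087, 1.371, -0, 1.684, -0.103], TCP at [0.133, -0.534, 0.206] pointing down, gripper open.
Joint ranges: [-3.1, 3.1], [-0.76, 2.03], [0.27, 2.55], [-1.08, 4.22], [0.17, 2.65], [-2.57, 2.57]. Speed limits (rad/s): [2.79, 2.79, 3.14, 3.14, 3.14, 3.14].

INTERFACE

Orientations are given as [roll, pitch, yaw] about the fixed x, y, z axes, in that order (R = Rz(yaw) Ry(pitch) Rx(roll)).
In Python, from bench import robot, cams gives the robot as it stands.
- The arm moves only by the tool step_arm, never from a script. Its argument "plan" is a list that holds one entry, the list of rows, each a list of 5 numbers: the shift along the world's x, y, z in mm, then the turn about the world's z in rad, then the opening in per cent of the stroke, from 0 (shut) to 100 (fully open). In form: [[[tx, ty, tz, turn, fingers], ...]]. A call has 1 to 8 rows; each row is the pose to reach, as a shift and turn from the pose commanded when the call began; what a row does not reach only later rows make up. A row lasts 1/12 s, in which the tool goes at most 41.7 mm and 7.16 degrees, less where a joint would pass 70% of its speed; a pose out of reach is approached as far as the arm can. A call with a gripper value outside its range is refused whole. The fingers move at their own pace and stop on an object; the grip force is fixed at half the most. Time passes only in rows, so rows that repeat a pose let the fingers close. It gives the time, the measured TCP pose, the force and the opening at its end, in the units of the state.
- robot.get_obs(): the state, without advancing time (a new reading comes with each control period).
- cams.snapshot(name): name is "scene" or "top" or "wrist"; returns a dict with "frame" (400x640x3 uint8, red, green, blue), "camera_matrix" (3x3 intrinsics, pixels), "k1" (the pictures are not rectified: a ray, as slopes to the right and down, at radius r is drawn at 1 + k1 r^2 times it, then the intrinsics apply), "origin" and "attitude" of the camera in the world; the wrist camera has in their place "T_tool_cam" (4x4, takes a point from camera to tool coordinates, whose origin is the TCP and whose axes are the flange's). Camera axes: x right, y down, z forward; pixel columns grow to the right and rows downward; lengths in m; the calibration is good to about 2 mm. A picture is of the moment at which its call begins: read the wrist's pose just before it. There is no depth.
- robot.close_job(): hands the job in, once; it reports no verdict.
The state is a dict: "time": time; "joint_positions": joint angles; "qvel": joint speeds; "joint_torque": joint torques, N m; "tool_pos": TCP position; "ee_rot": TCP orientation; "wrist_force": force on the tool from outside, world axes, zero at the start; "wrist_torque": the same for the moment, N m; "width": finger opening in m.
Only numpy, scipy, OpenCV 4.12 (cv2) and the standard library are available. Lean on these libraries where they do the work, as an engineer would, in place of code of your own. Each camera call takes 0.05 s, during which the arm holds its last target. There are 200 camera calls.

## Working session

There is one attempt and no reset: what is moved stays moved. The work goes in short steps, Python scripts to look and compute and a tool call to move; the robot and the scene stay as the last step left them, time stands still between calls to the robot, and variables do not carry over. Pictures are saved under pics/ and viewed, about 8 in all and at most 12, crops included, and the job is handed in when it is done.

Besides the shell and the picture viewer there is one more tool, called as name([rows], argument=value, ...), one row to a line, values as JSON. step_arm: Moves the arm, as the interface text tells. Its arguments: {"type":"object","properties":{"plan":{"type":"array"}},"required":["plan"]}

```bash
mkdir -p pics; ls
cat > h.py <<'E'
import numpy as np, cv2
from bench import robot, cams
from scipy.spatial.transform import Rotation as R
def snap(n):
    o=robot.get_obs(); s=cams.snapshot(n); s['obs']=o; return s
def cam_pose(s):
    if 'T_tool_cam' in s:
        T=np.array(s['T_tool_cam']); o=s['obs']; e=np.array(o['ee_rot'])
        Rt=e if e.shape==(3,3) else R.from_euler('xyz',e).as_matrix()
        return Rt@T[:3,:3], Rt@T[:3,3]+np.array(o['tool_pos'])
    a=np.array(s['attitude'])
    Rc=a if a.shape==(3,3) else R.from_euler('xyz',a).as_matrix()
    return Rc,np.array(s['origin'])
def ray(s,uv):
    K=np.array(s['camera_matrix']); d=np.array([(uv[0]-K[0,2])/K[0,0],(uv[1]-K[1,2])/K[1,1]])
    u=d.copy()
    for _ in range(20): u=d/(1+s['k1']*(u@u))
    Rc,o=cam_pose(s); v=Rc@np.array([u[0],u[1],1]); return o,v/np.linalg.norm(v)
def onplane(s,uv,z):
    o,v=ray(s,uv); return o+v*(z-o[2])/v[2]
def tri(s1,a,s2,b):
    o1,v1=ray(s1,a);o2,v2=ray(s2,b)
    A=np.stack([v1,-v2],1); t=np.linalg.lstsq(A,o2-o1,rcond=None)[0]
    p,q=o1+t[0]*v1,o2+t[1]*v2; return (p+q)/2,np.linalg.norm(p-q)
def proj(s,P):
    Rc,o=cam_pose(s); c=Rc.T@(np.array(P)-o); u=c[:2]/c[2]; u=u*(1+s['k1']*(u@u)); K=np.array(s['camera_matrix'])
    return u*[K[0,0],K[1,1]]+K[:2,2]
def save(n,f): cv2.imwrite('pics/'+n,cv2.cvtColor(f,cv2.COLOR_RGB2BGR))
E
python3 - <<'E'
from h import *
import pickle
o=robot.get_obs(); print(o)
S={n:snap(n) for n in('scene','top')}
for n,s in S.items(): print(n,s['camera_matrix'],s['k1'],s['origin'],s['attitude'])
pickle.dump(S,open('s0.pkl','wb'))
f=np.vstack([S['scene']['frame'],S['top']['frame']]); save('a.png',cv2.resize(f,None,fx=.75,fy=.75,interpolation=cv2.INTER_AREA))
E
```

```text
pics
{'time': 0.0, 'joint_positions': array([-1.43011589e+00,  8.79352613e-02,  1.37222978e+00,  1.66097408e-05,
        1.68357205e+00, -1.03109355e-01]), 'qvel': array([ 0.00079159,  0.0006777 ,  0.00132445,  0.00118281, -0.00043243,
        0.00134288]), 'joint_torque': array([ 2.62820686e-03, -3.40177488e+01, -3.02424467e+01,  7.18975905e-02,
        3.28538648e-02, -1.65645274e-04]), 'tool_pos': array([ 0.13268105, -0.53320606,  0.20432737]), 'ee_rot': array([-3.13946131e+00, -2.37139736e-04,  2.43791390e-01]), 'wrist_force': array([-0.36390883,  0.70513264,  0.84592742]), 'wrist_torque': array([-0.01151975, -0.01956321, -0.0448768 ]), 'width': 0.09394569402634594}
scene [[516.38745464   0.         315.58214847]
 [  0.         516.38745464 199.34017914]
 [  0.           0.           1.        ]] -0.054879473259447135 [1.17578867 0.32281718 0.99192021] [-2.51225096e+00  1.38931702e-03  1.94322742e+00]
top [[451.79672537   0.         321.1347597 ]
 [  0.         451.79672537 208.81537499]
 [  0.           0.           1.        ]] -0.07607821272885396 [0.37262296 0.05773712 1.23513303] [-2.96622134  0.01954681 -1.59981146]
```

View pics/a.png

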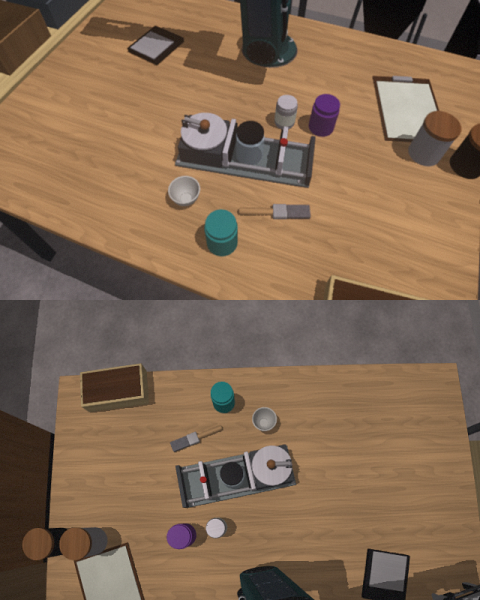

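The picture shows the clamp at scene ≈(325,200), top ≈(315,233). The brown round things that could be taken for the crank ball are the ball itself at scene (273,168) / top (361,219), and the canister lids at scene (587,167) and (640,180). The jar candidates are the black-lidded jar between the jaws at scene (333,178), and the purple (432,153) and turquoise (295,308) decoys. I choose the ball on the handwheel and the black-lidded jar, and check them in a crop.

Run:
```python
from h import *
import pickle
S=pickle.load(open('s0.pkl','rb'))
a=S['scene']['frame'][140:250,225:425]; b=S['top']['frame'][185:280,225:405]
a=cv2.resize(a,(800,440),interpolation=cv2.INTER_CUBIC)[:330]; 
b=cv2.resize(S['top']['frame'][185:255,300:405],(400,267),interpolation=cv2.INTER_CUBIC); c=cv2.resize(S['top']['frame'][185:285,225:375],(400,267),interpolation=cv2.INTER_CUBIC)
save('b.png',np.vstack([a,np.hstack([b,c])]))
for n,s in S.items():
    h=cv2.cvtColor(s['frame'],cv2.COLOR_RGB2HSV)
    x0,y0,x1,y1=(235,145,310,190) if n=='scene' else (335,195,395,245)
    m=((h[...,0]<14)&(h[...,1]>110)&(h[...,2]>40)).astype(np.uint8); mm=np.zeros_like(m); mm[y0:y1,x0:x1]=m[y0:y1,x0:x1]
    k,l,st,ce=cv2.connectedComponentsWithStats(mm)
    for i in range(1,k):
        if st[i,4]>8: print(n,st[i],ce[i])
```

```text
scene [267 160  12  12 117] [272.55555556 165.69230769]
top [356 214  10  11  72] [360.73611111 218.94444444]
```

View pics/b.png

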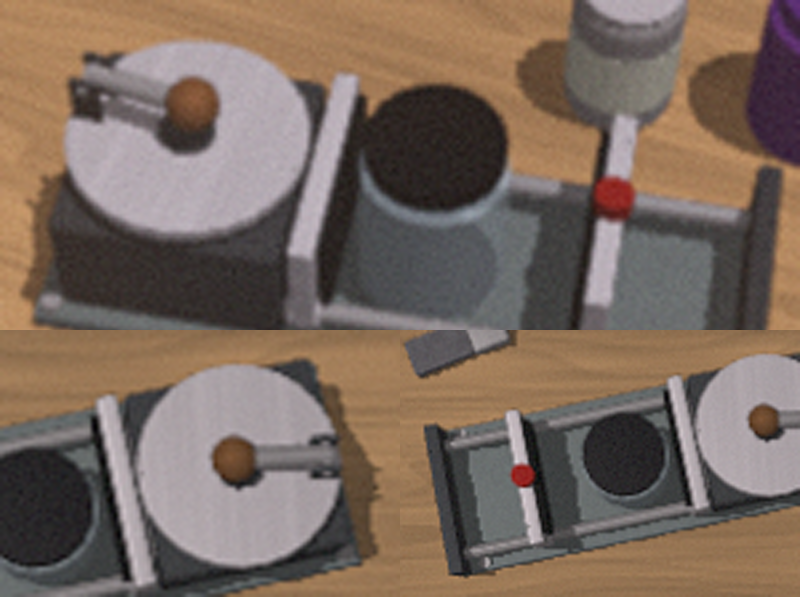

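The crop shows the brown ball at scene (273,166) / top (361,219). The lugs are at scene (247,161) / top (385,218), so the handle is folded. The black-lidded jar stands between the jaws, and the far jaw (red knob) is at top (271,238). The choice is confirmed, so I triangulate.

Run:
```python
from h import *
import pickle
S=pickle.load(open('s0.pkl','rb')); s,t=S['scene'],S['top']
ball,e=tri(s,(272.6,165.7),t,(360.7,218.9)); print('ball',ball,e)
piv,e=tri(s,(247.5,161.5),t,(385,218.2)); print('lugs',piv,e)
# wheel: bright low-saturation region fit
for n,q,(x0,y0,x1,y1) in (('scene',s,(238,148,304,202)),('top',t,(332,192,394,252))):
    h=cv2.cvtColor(q['frame'],cv2.COLOR_RGB2HSV); m=np.zeros(h.shape[:2],np.uint8)
    m[y0:y1,x0:x1]=((h[...,1]<45)&(h[...,2]>130))[y0:y1,x0:x1]*255
    m=cv2.morphologyEx(m,cv2.MORPH_CLOSE,np.ones((3,3)))
    c=max(cv2.findContours(m,cv2.RETR_EXTERNAL,cv2.CHAIN_APPROX_NONE)[0],key=cv2.contourArea)
    hull=cv2.convexHull(c); E=cv2.fitEllipse(hull if n=='x' else c); print(n,E, cv2.contourArea(c))
    q['wc']=E[0]
    P=np.array([onplane(q,p[0],.107)[:2] for p in hull]); (cx,cy),r=cv2.minEnclosingCircle(P.astype(np.float32)); print('  circle on plane',cx,cy,r)
print('hub',tri(s,s['wc'],t,t['wc']))
# plate corners (top picture) & jaws, from crop c scale 2.667
g=lambda x,y:(225+x/2.667,185+(y-330)/2.67)
for nm,uv,z in(('lid',g(624,455),.118),('knob',g(522,476),.10),('jawtopA',g(672,379),.1),('jawtopB',g(700,508),.1),('farA',g(512,412),.1),('farB',g(535,541),.1),('endA',g(432,427),.08),('endB',g(460,573),.08)): print(nm,onplane(t,uv,z).round(4))
red=lambda q:((cv2.cvtColor(q['frame'],cv2.COLOR_RGB2HSV)[...,1]>180)&(cv2.cvtColor(q['frame'],cv2.COLOR_RGB2HSV)[...,0]<5)&(q['frame'][...,0]>100))
k=[np.argwhere(red(q)).mean(0)[::-1] for q in(s,t)]; print('knob',k,tri(s,k[0],t,k[1]))
for nm,a,b in(('bowl',(245,256),(352,159)),('tin',(382,150),(287,304)),('lid',(333,177),(311.5,231.8))): print(nm,tri(s,a,t,b))
```

```text
ball [ 0.54109446 -0.02484014  0.13007748] 0.003095679215296705
lugs [ 0.54244795 -0.08610186  0.11944472] 0.0026261375792781374
scene ((275.21380615234375, 176.97689819335938), (48.37895965576172, 62.02894592285156), 102.24691772460938) 1863.5
  circle on plane 0.554620623588562 -0.01871517300605774 0.08998315781354904
top ((357.51617431640625, 223.05918884277344), (50.300376892089844, 58.610477447509766), 37.309730529785156) 1976.5
  circle on plane 0.5271977186203003 -0.016302378848195076 0.08559872955083847
hub (array([ 0.53762609, -0.02105475,  0.08829744]), np.float64(0.006870787181152422))
lid [ 0.5018 -0.2679  0.118 ]
knob [ 0.4872 -0.1746  0.1   ]
jawtopA [ 0.5756 -0.3257  0.1   ]
jawtopB [ 0.4511 -0.3417  0.1   ]
farA [ 0.5486 -0.1691  0.1   ]
farB [ 0.4258 -0.1829  0.1   ]
endA [ 0.5396 -0.0946  0.08  ]
endB [ 0.3989 -0.1138  0.08  ]
knob [array([378.04081633, 188.24489796]), array([270.625     , 239.08333333])] (array([0.5000386 , 0.20254573, 0.10773726]), np.float64(0.0012274836439264216))
bowl (array([ 0.72185339, -0.01500127,  0.03845956]), np.float64(0.0027514359380253353))
tin (array([0.33692681, 0.16911792, 0.04614336]), np.float64(0.002901865505192723))
lid (array([0.51347089, 0.10130906, 0.11624685]), np.float64(0.003667272718993319))
```

Run:
```python
from h import *
import pickle
S=pickle.load(open('s0.pkl','rb')); s,t=S['scene'],S['top']
tc=lambda x,y:(300+x/3.81,185+(y-330)/3.81); sc=lambda x,y:(225+x/4,140+y/4)
print('hub',tri(s,sc(188,138),t,tc(239,465)))
def circ(q,pts,z):
    P=np.array([onplane(q,p,z)[:2] for p in pts]); A=np.c_[2*P,np.ones(len(P))]; x=np.linalg.lstsq(A,(P**2).sum(1),rcond=None)[0]; return x[:2],np.sqrt(x[2]+x[:2]@x[:2])
print('top wheel',circ(t,[tc(*p) for p in((137,460),(165,390),(239,364),(300,386),(310,538),(239,567),(165,538))],.107))
print('scene wheel',circ(s,[sc(*p) for p in((66,140),(190,42),(310,130),(295,190),(200,236),(90,190),(270,70))],.107))
g=lambda x,y:(225+(x-400)/2.667,185+(y-330)/2.67)
for nm,uv,z in(('jawA',g(672,379),.097),('jawB',g(700,508),.097),('farA',g(512,412),.097),('farB',g(535,541),.097),('endA',g(432,427),.08),('endB',g(460,573),.08),('lid',g(624,453),.118)): print(nm,onplane(t,uv,z).round(4))
```

```text
hub (array([ 0.54128976, -0.03056721,  0.09754465]), np.float64(0.0004086227327858464))
top wheel (array([ 0.54044161, -0.02896406]), np.float64(0.06800553470289876))
scene wheel (array([ 0.54672029, -0.02581071]), np.float64(0.06702295041840886))
jawA [0.5886 0.0587 0.097 ]
jawB [0.4641 0.0362 0.097 ]
farA [0.5615 0.2132 0.097 ]
farB [0.4377 0.1926 0.097 ]
endA [0.552  0.2941 0.08  ]
endB [0.4102 0.267  0.08  ]
lid [0.5159 0.1057 0.118 ]
```

step_arm([
  [[25, 30, 6, 0.12, 100], [50, 60, 12, 0.24, 100], [75, 90, 18, 0.36, 100], [100, 120, 24, 0.48, 100], [125, 150, 30, 0.6, 100], [150, 180, 36, 0.72, 100], [175, 210, 42, 0.84, 100], [200, 240, 48, 0.96, 100]],
])

```text
time: 0.77
tool_pos: [0.3334, -0.2919, 0.2534]
ee_rot: [-3.141, -0.0, 1.209]
wrist_force: [1.4, -0.4, -1.1]
width: 0.0939
```

step_arm([
  [[25, 30, 6, 0.12, 100], [50, 60, 12, 0.24, 100], [75, 90, 18, 0.36, 100], [100, 120, 24, 0.38, 100], [125, 150, 30, 0.38, 100], [150, 180, 36, 0.38, 100], [175, 210, 42, 0.38, 100], [200, 240, 48, 0.38, 100]],
])

```text
time: 1.43
tool_pos: [0.5335, -0.0518, 0.3013]
ee_rot: [-3.141, 0.0, 1.584]
wrist_force: [1.0, -0.7, 0.6]
width: 0.0939
```

Run:
```python
from h import *
import pickle
s=snap('wrist'); print(s['obs']['tool_pos'],s['obs']['ee_rot'],s['obs']['joint_positions'],s['obs']['wrist_force']); print(s['T_tool_cam'],s['camera_matrix'][0],s['k1'])
pickle.dump(s,open('w1.pkl','wb')); save('c.png',s['frame'])
print(proj(s,(.541,-.024,.133)))
```

```text
[ 0.53346798 -0.05183899  0.30130424] [-3.14091216e+00  5.62163578e-06  1.58410886e+00] [-2.02567988e-01  5.78154965e-02  1.21378761e+00 -1.58321488e-04
  1.87065304e+00 -2.15927237e-01] [ 0.99338759 -0.72148106  0.55690853]
[[-1.28681058e-04 -9.68431650e-01 -2.49279207e-01  7.19638754e-02]
 [ 9.99999988e-01 -1.03927878e-04 -1.12460283e-04 -1.15290156e-04]
 [ 8.30030385e-05 -2.49279219e-01  9.68431652e-01 -1.78633427e-01]
 [ 0.00000000e+00  0.00000000e+00  0.00000000e+00  1.00000000e+00]] [330.10946247   0.         316.75115196] -0.03335375071003355
[324.51557402 159.71517486]
```

View pics/c.png

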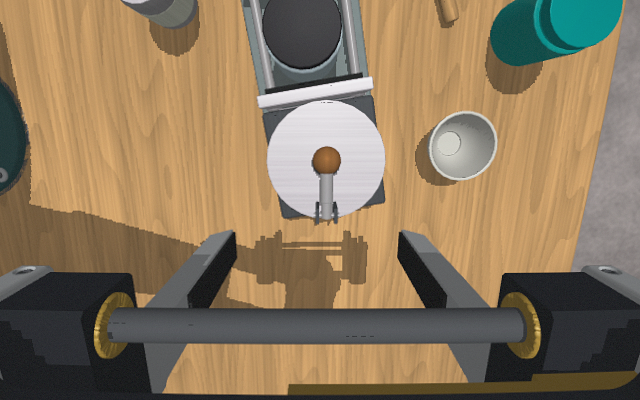

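The wrist view shows the ball at (326,160), the lugs at (326,211) and the wheel at centre (326,159). The bowl is clear at (463,145).

```bash
cat >> h.py <<'E'
def circ(q,pts,z):
    P=np.array([onplane(q,p,z)[:2] for p in pts]); A=np.c_[2*P,np.ones(len(P))]; x=np.linalg.lstsq(A,(P**2).sum(1),rcond=None)[0]; return x[:2],np.sqrt(x[2]+x[:2]@x[:2])
def brown(q,box):
    x0,y0,x1,y1=box; h=cv2.cvtColor(q['frame'],cv2.COLOR_RGB2HSV)[y0:y1,x0:x1]
    m=((h[...,0]<15)&(h[...,1]>150)&(h[...,2]>50)).astype(np.uint8); k,l,st,ce=cv2.connectedComponentsWithStats(m); i=1+np.argmax(st[1:,4]); return ce[i]+[x0,y0],st[i]
E
python3 - <<'E'
from h import *
import pickle
w=pickle.load(open('w1.pkl','rb')); S=pickle.load(open('s0.pkl','rb')); s,t=S['scene'],S['top']
b,st=brown(w,(300,130,355,185)); print(b,st)
print('ball plane',onplane(w,b,.133),'tri scene',tri(w,b,s,(272.6,165.7)),'top',tri(w,b,t,(360.7,218.9)))
print('lugs',onplane(w,(326.5,211),.133))
h=cv2.cvtColor(w['frame'],cv2.COLOR_RGB2HSV); m=np.zeros(h.shape[:2],np.uint8); m[90:225,260:392]=((h[...,1]<40)&(h[...,2]>140))[90:225,260:392]
C=[];
for y in range(115,205,3):
    x=np.flatnonzero(m[y,262:390])+262
    if len(x)>40: C+= [(x[0],y),(x[-1],y)]
print('wheel',circ(w,C,.107))
E
```

```text
[327.83870968 158.60215054] [ 15  17  25  26 279]
ball plane [ 0.54447001 -0.02278178  0.133     ] tri scene (array([ 0.54474276, -0.02347855,  0.13481772]), np.float64(0.0019454734128561814)) top (array([ 0.54532952, -0.02619687,  0.10030233]), np.float64(0.0013543551733380282))
lugs [ 0.54423487 -0.0800818   0.133     ]
wheel (array([ 0.54281402, -0.0291122 ]), np.float64(0.06661241415933004))
```

step_arm([
  [[10, 28, -25, 0.01, 100], [10, 28, -55, 0.01, 100], [10, 28, -85, 0.01, 100], [10, 28, -115, 0.01, 100], [10, 28, -145, 0.01, 100], [10, 28, -170, 0.01, 60], [10, 28, -182, 0.01, 50], [10, 28, -184, 0.01, 45]],
])

```text
time: 2.15
tool_pos: [0.5403, -0.0256, 0.1137]
ee_rot: [-3.134, -0.001, 1.594]
wrist_force: [0.2, -0.2, 0.3]
width: 0.0774
```

Run:
```python
from h import *
s=snap('wrist'); o=s['obs']; print(o['time'],o['tool_pos'],o['ee_rot'],o['width'],o['wrist_force'])
save('d.png',s['frame']); print(proj(s,(.5435,-.0235,.133)))
```

```text
2.15 [ 0.54033399 -0.02557887  0.11367996] [-3.13448957e+00 -1.19307255e-03  1.59370953e+00] 0.07742831420586327 [ 0.18259042 -0.22452797  0.26724597]
[322.91960015 255.0423451 ]
```

View pics/d.png

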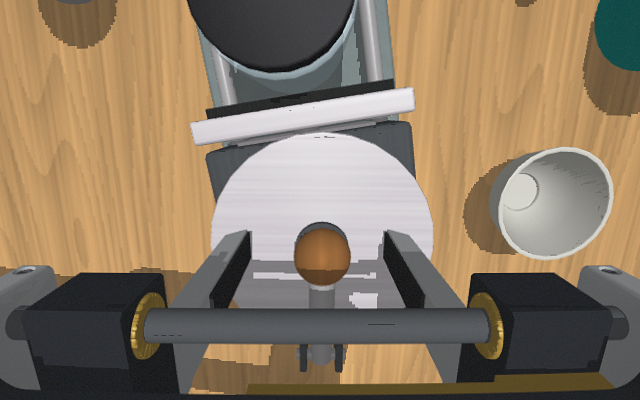

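The ball is at (322,257), midway between the fingers, with the handle straight towards the lugs. I close on it.

step_arm([
  [[1, 0, 1, 0, 29], [1, 0, 1, 0, 29], [1, 0, 1, 0, 29], [1, 0, 1, 0, 29], [1, 0, 1, 0, 29], [1, 0, 1, 0, 29], [1, 0, 1, 0, 29], [1, 0, 1, 0, 29]],
])

```text
time: 2.87
tool_pos: [0.5435, -0.0257, 0.1187]
ee_rot: [-3.141, -0.0, 1.594]
wrist_force: [-1.7, -0.2, 1.7]
width: 0.0287
```

step_arm([
  [[0, -1, 12, 0, 28], [0, -5, 23, 0, 28], [0, -10, 34, 0, 28], [0, -18, 43, 0, 28], [0, -28, 51, 0, 28], [0, -38, 56, 0, 28], [0, -50, 59, 0, 28], [0, -60, 60, 0, 28]],
])

```text
time: 3.53
tool_pos: [0.5445, -0.0883, 0.1803]
ee_rot: [3.139, 0.003, 1.593]
wrist_force: [0.1, -0.7, -0.3]
width: 0.0267
```

Run:
```python
from h import *
w=snap('wrist'); s=snap('scene'); o=robot.get_obs(); print(o['time'],o['tool_pos'],o['ee_rot'],o['width'],o['wrist_force'])
a=cv2.resize(s['frame'][130:230,215:375],(640,400),interpolation=cv2.INTER_CUBIC)
save('e.png',cv2.resize(np.vstack([w['frame'][100:],a[:350]]),(590,600)))
```

```text
3.6333 [ 0.54423237 -0.0886145   0.1795346 ] [3.13961920e+00 2.38516400e-03 1.59066187e+00] 0.026180410720802173 [-0.40743821  0.09731555  0.24227535]
```

View pics/e.png

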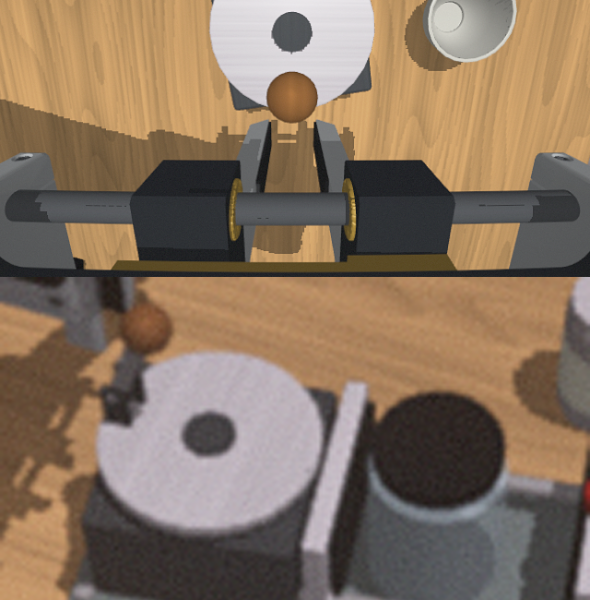

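The ball has slipped out of the fingers towards the hub (wrist (317,205), scene crop (146,328)), with the handle nearly upright. I measure the fold angle.

Run:
```python
from h import *
import pickle
w=snap('wrist'); s=snap('scene'); pickle.dump((w,s),open('u.pkl','wb'))
b,st=brown(w,(280,160,355,250)); print(st); b=np.array([280+st[0]+st[2]/2,160+st[1]+st[3]/2])
c,sc=brown(s,(238,133,268,155)); print(sc); 
print(b,c,tri(w,b,s,c))
for th in (1.2,1.4,1.57): print(th,onplane(w,b,.133+.06*np.sin(th)), -0.083+.06*np.cos(th))
# hub dot
h=cv2.cvtColor(w['frame'],cv2.COLOR_RGB2HSV); m=np.zeros(h.shape[:2],np.uint8); m[105:165,280:355]=(h[...,2]<110)[105:165,280:355]
k,l,stt,ce=cv2.connectedComponentsWithStats(m); i=1+np.argmax(stt[1:,4]); print('hub',stt[i],ce[i],onplane(w,ce[i],.107))
```

```text
[  11   18   53   54 1125]
[14  5  3  2  4]
[317.5 205. ] [253.25 138.5 ] (array([ 0.54445066, -0.06042301,  0.20518557]), np.float64(0.005186471684282582))
1.2 [ 0.54394913 -0.0622465   0.18892235] -0.06125853473139958
1.4 [ 0.54391832 -0.0613746   0.19212698] -0.07280197142598555
1.57 [ 0.54390993 -0.06113708  0.19299998] -0.082952220397356
hub [ 296  113   43   44 1443] [316.73596674 133.88704089] [ 0.54304872 -0.02950818  0.107     ]
```

step_arm([
  [[0, -3, 0, 0, 45], [0, -3, 0, 0, 45], [0, 0, -3, 0, 45], [0, 10, -6, 0, 45], [0, 20, -8, 0, 45], [0, 25, -8, 0, 45], [0, 25, -8, 0, 35], [0, 25, -8, 0, 30]],
])

```text
time: 4.4
tool_pos: [0.5438, -0.06, 0.1706]
ee_rot: [3.141, 0.0, 1.595]
wrist_force: [0.1, -0.0, 0.6]
width: 0.0322
```

step_arm([
  [[0, 0, 0, 0, 24], [0, 0, 0, 0, 24], [0, 0, 0, 0, 24], [0, -3, 1, 0, 24], [0, -8, 3, 0, 24], [0, -14, 4, 0, 24], [0, -19, 4, 0, 24], [0, -23, 4, 0, 24]],
])

```text
time: 5.07
tool_pos: [0.5439, -0.0842, 0.1748]
ee_rot: [3.141, -0.001, 1.593]
wrist_force: [0.8, 3.1, -1.3]
width: 0.0285
```

Run:
```python
from h import *
import pickle
w=snap('wrist'); o=w['obs']; print(o['tool_pos'],o['ee_rot'],o['width'],o['wrist_force'])
b,st=brown(w,(260,160,375,310)); print(st); b=np.array([260+st[0]+st[2]/2,160+st[1]+st[3]/2])
for th in (1.2,1.4,1.57): print(th,onplane(w,b,.133+.06*np.sin(th)), -0.0845+.06*np.cos(th))
save('f.png',w['frame'])
```

```text
[ 0.54388261 -0.08424758  0.17478307] [ 3.14109813e+00 -5.56183137e-04  1.59340594e+00] 0.02847519507447309 [ 0.83846832  3.09195839 -1.26525485]
[ 32  68  53  45 902]
1.2 [ 0.54461796 -0.08186657  0.18892235] -0.06275853473139958
1.4 [ 0.54456798 -0.08051368  0.19212698] -0.07430197142598555
1.57 [ 0.54455436 -0.08014512  0.19299998] -0.084452220397356
```

View pics/f.png

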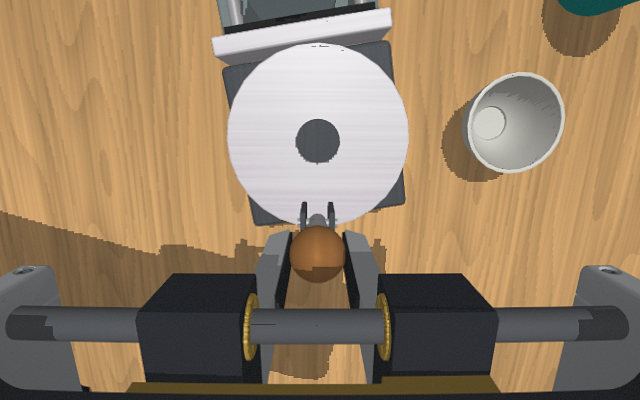

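The ball is now held between the fingers at (317,255), with the handle upright or nearly so. A push of 4 mm further against the stop checks this.

step_arm([
  [[0, -2, 0, 0, 24], [0, -4, 0, 0, 24], [0, -4, 0, 0, 24], [0, -4, 0, 0, 24]],
])

```text
time: 5.45
tool_pos: [0.5439, -0.0876, 0.1747]
ee_rot: [3.141, -0.0, 1.594]
wrist_force: [1.8, 4.0, 0.3]
width: 0.0286
```

Run:
```python
from h import *
w=snap('wrist'); s=snap('scene'); o=w['obs']; print(o['tool_pos'],o['width'],o['wrist_force'],o['joint_positions'])
b,st=brown(w,(260,160,375,310)); print(st); b=np.array([260+st[0]+st[2]/2,160+st[1]+st[2]/2]); print(onplane(w,b,.193))
h=cv2.cvtColor(w['frame'],cv2.COLOR_RGB2HSV); m=np.zeros(h.shape[:2],np.uint8); m[95:185,280:355]=(h[...,2]<110)[95:185,280:355]
k,l,stt,ce=cv2.connectedComponentsWithStats(m); i=1+np.argmax(stt[1:,4]); print('hub',stt[i],ce[i],onplane(w,ce[i],.107))
# jaw-far_jaw distance from scene/top not needed here
import pickle; pickle.dump(w,open('w3.pkl','wb'))
```

```text
[ 0.54387476 -0.0876342   0.17468187] 0.028647372132729814 [1.80401689 4.03039451 0.31086046] [-2.62899907e-01  9.68033564e-02  1.42119015e+00  3.42957108e-04
  1.62318003e+00 -2.85949952e-01]
[  34   65   50   45 1046]
[ 0.54479661 -0.08319511  0.193     ]
hub [ 296  114   44   45 1501] [317.56628914 135.75349767] [ 0.54302407 -0.02944469  0.107     ]
```

```bash
cat > gen.py <<'E'
import sys,numpy as np
# gen.py alpha0 steps(list) ... : rows from wheel turn alpha0, commanded C0 -> circle about hub
hub=np.array([543.0,-29.5]); r=55.5; phi0=-1.545
def P(a): return hub+r*np.array([np.cos(phi0-a),np.sin(phi0-a)])
def rows(a0,C0,d,n=8,op=30):
    return [[*np.round(P(a0+d*(i+1))-C0,1),0,round(-d*(i+1),3),op] for i in range(n)]
if __name__=='__main__':
    C=np.array([543.9,-87.8]); a=0
    for d in (.1,.1,.1): print([[float(v) for v in q] for q in rows(a,C,d)]); a+=8*d; C=P(a)
E
python3 gen.py
```

```text
[[-5.0, 3.0, 0.0, -0.1, 30.0], [-10.5, 3.6, 0.0, -0.2, 30.0], [-15.9, 4.9, 0.0, -0.3, 30.0], [-21.2, 6.6, 0.0, -0.4, 30.0], [-26.2, 8.9, 0.0, -0.5, 30.0], [-31.0, 11.7, 0.0, -0.6, 30.0], [-35.5, 14.9, 0.0, -0.7, 30.0], [-39.7, 18.6, 0.0, -0.8, 30.0]]
[[-3.8, 4.1, 0.0, -0.1, 30.0], [-7.1, 8.5, 0.0, -0.2, 30.0], [-10.0, 13.2, 0.0, -0.3, 30.0], [-12.4, 18.2, 0.0, -0.4, 30.0], [-14.3, 23.5, 0.0, -0.5, 30.0], [-15.6, 28.8, 0.0, -0.6, 30.0], [-16.4, 34.3, 0.0, -0.7, 30.0], [-16.7, 39.9, 0.0, -0.8, 30.0]]
[[0.3, 5.5, 0.0, -0.1, 30.0], [1.1, 11.0, 0.0, -0.2, 30.0], [2.5, 16.4, 0.0, -0.3, 30.0], [4.5, 21.6, 0.0, -0.4, 30.0], [6.9, 26.6, 0.0, -0.5, 30.0], [9.8, 31.3, 0.0, -0.6, 30.0], [13.2, 35.7, 0.0, -0.7, 30.0], [17.0, 39.8, 0.0, -0.8, 30.0]]
```

step_arm([
  [[-5, 3, 0, -0.1, 30], [-10.5, 3.6, 0, -0.2, 30], [-15.9, 4.9, 0, -0.3, 30], [-21.2, 6.6, 0, -0.4, 30], [-26.2, 8.9, 0, -0.5, 30], [-31, 11.7, 0, -0.6, 30], [-35.5, 14.9, 0, -0.7, 30], [-39.7, 18.6, 0, -0.8, 30]],
])

```text
time: 6.22
tool_pos: [0.5068, -0.0726, 0.1757]
ee_rot: [3.13, -0.0, 0.787]
wrist_force: [5.9, -3.7, -1.6]
width: 0.0283
```

Run:
```python
from h import *
from gen import P
w=snap('wrist'); s=snap('scene'); o=w['obs']; print(o['tool_pos'],o['ee_rot'][2],o['width'],o['wrist_force'],P(.8))
p=np.array(o['tool_pos'][:2])*1000-[543,-29.5]; print('r',np.hypot(*p),'alpha',-1.545-np.arctan2(p[1],p[0]))
save('g.png',np.vstack([w['frame'][60:320],cv2.resize(s['frame'][130:230,215:375],(640,340),interpolation=cv2.INTER_CUBIC)]))
```

```text
[ 0.50678898 -0.07257617  0.1756551 ] 0.7870563063987535 0.028306152835996135 [ 5.87734161 -3.68461769 -1.61993238] [504.19734478 -69.18127956]
r 56.27427341625848 alpha 0.7248240119162377
```

View pics/g.png

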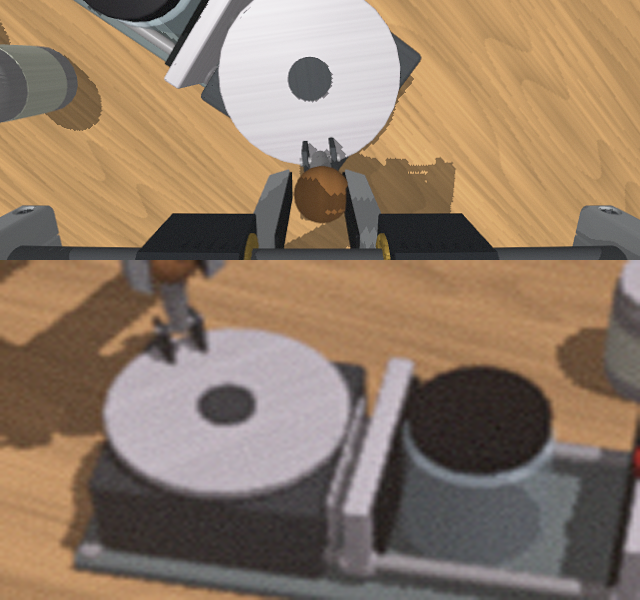

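The wheel turns and the jaw advances. The handle is upright and the ball sits in the fingers at wrist (320,253). The cranking force is about 6.9 N, which is free drag, so I carry on.

step_arm([
  [[-3.8, 4.1, 0, -0.1, 30], [-7.1, 8.5, 0, -0.2, 30], [-10, 13.2, 0, -0.3, 30], [-12.4, 18.2, 0, -0.4, 30], [-14.3, 23.5, 0, -0.5, 30], [-15.6, 28.8, 0, -0.6, 30], [-16.4, 34.3, 0, -0.7, 30], [-16.7, 39.9, 0, -0.8, 30]],
])

```text
time: 6.98
tool_pos: [0.4878, -0.0342, 0.1756]
ee_rot: [3.13, -0.002, -0.014]
wrist_force: [-1.4, -7.1, 0.9]
width: 0.0292
```

```bash
cat > chk.py <<'E'
from h import *
def chk(snapit=False,hub=(543,-29.5)):
    o=robot.get_obs(); p=np.array(o['tool_pos'][:2])*1000-hub; ph=np.arctan2(p[1],p[0]); f=np.array(o['wrist_force'])
    print('t',o['time'],'tcp',o['tool_pos'].round(4),'yaw',o['ee_rot'][2],'w',o['width'],'r',np.hypot(*p),'alpha',(-1.545-ph)%(2*np.pi),'Ftan',-(f[0]*np.sin(ph)-f[1]*np.cos(ph)),'Frad',f[0]*np.cos(ph)+f[1]*np.sin(ph),'Fz',f[2],'q6',o['joint_positions'][5])
if __name__=='__main__': chk()
E
python3 - <<'E'
from chk import *
from gen import P
chk(); s=snap('top'); import pickle; pickle.dump(s,open('t1.pkl','wb'))
h=cv2.cvtColor(s['frame'],cv2.COLOR_RGB2HSV); b,st=brown(snap('wrist'),(250,150,385,300)); print(st)
E
```

```text
t 6.9833 tcp [ 0.4878 -0.0342  0.1756] yaw -0.014376263035195569 w 0.029206043565980052 r 55.39454122515579 alpha 1.5109210291877684 Ftan 6.97391763647796 Frad 1.9782661370347228 Fz 0.9456175587279714 q6 1.4064341474845665
[62 92  2  4  4]
```

step_arm([
  [[0.3, 5.5, 0, -0.1, 30], [1.1, 11, 0, -0.2, 30], [2.5, 16.4, 0, -0.3, 30], [4.5, 21.6, 0, -0.4, 30], [6.9, 26.6, 0, -0.5, 30], [9.8, 31.3, 0, -0.6, 30], [13.2, 35.7, 0, -0.7, 30], [17, 39.8, 0, -0.8, 30]],
])

```text
time: 7.75
tool_pos: [0.5025, 0.0067, 0.1752]
ee_rot: [3.132, -0.003, -0.814]
wrist_force: [-6.1, -4.7, 4.1]
width: 0.0289
```

Run:
```python
from chk import *
chk(); w=snap('wrist'); s=snap('scene'); t=snap('top'); chk()
import pickle; pickle.dump((s,t),open('m1.pkl','wb'))
save('i.png',np.vstack([np.hstack([cv2.resize(w['frame'],(320,200)),cv2.resize(t['frame'][180:280,220:380],(320,200),interpolation=cv2.INTER_CUBIC)]),cv2.resize(s['frame'][130:230,235:395],(640,400),interpolation=cv2.INTER_CUBIC)]))
```

```text
t 7.75 tcp [0.5025 0.0067 0.1752] yaw -0.8136355492992986 w 0.028902048949904623 r 54.35594266724394 alpha 2.3255450036390903 Ftan 7.583499147281408 Frad 1.4152644261393785 Fz 4.12557452867236 q6 2.2909177099837668
t 7.9 tcp [0.503  0.0075 0.1752] yaw -0.8081603504370916 w 0.028986800136818695 r 54.42014073375784 alpha 2.3429791090550043 Ftan 5.5213126528483 Frad 1.1791733436665512 Fz 2.8517786869522768 q6 2.2859045313956186
```

View pics/i.png

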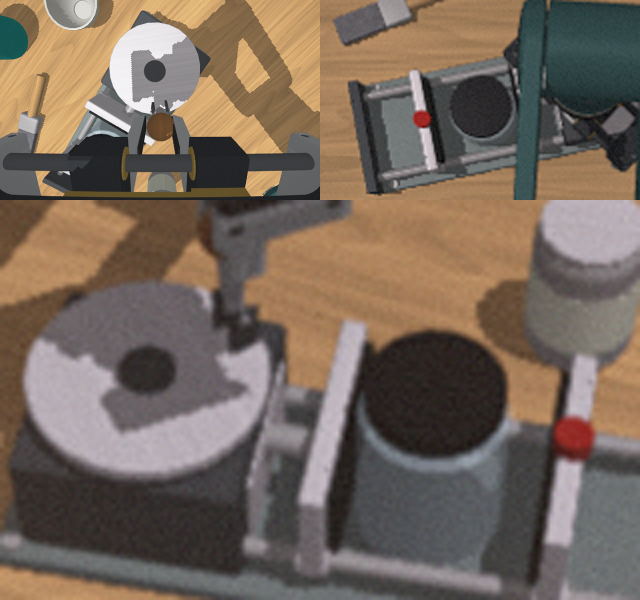

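Here the jaw has moved up to the jar (or nearly), and the far jaw is still a gap away: driven plate edge ~(366,322), far plate edge ~(576,357) in the crop. I estimate the remaining travel.

Run:
```python
from h import *
import pickle
s,t=pickle.load(open('m1.pkl','rb')); n=np.array([-.17,.985])
c=lambda x,y:(235+x/4,130+(y-200)/4)
for nm,p in(('drvBackR',(366,322)),('drvBackL',(345,320)),('farBackL',(576,357)),('farBackR',(597,360)),('lidL',(361,392)),('lidR',(507,400))):
    P=onplane(s,c(*p),.118 if 'lid' in nm else .097); print(nm,P.round(4),'along',(n@(P[:2]-[.543,-.0295])).round(4))
g=lambda x,y:(220+(x-320)/2,180+y/2)
for nm,p in(('far left',(421,120)),('farR',(434,120)),('lidL',(449,106)),('lidR',(514,106)),('lid c',(481.5,106))):
    P=onplane(t,g(*p),.118 if 'lid' in nm else .097); print('top',nm,P.round(4),'along',(n@(P[:2]-[.543,-.0295])).round(4))
```

```text
drvBackR [0.4588 0.068  0.097 ] along 0.1103
drvBackL [0.4617 0.0563 0.097 ] along 0.0984
farBackL [0.4401 0.1866 0.097 ] along 0.2304
farBackR [0.4379 0.1982 0.097 ] along 0.2422
lidL [0.5229 0.0889 0.118 ] along 0.12
lidR [0.4995 0.164  0.118 ] along 0.198
top far left [0.4988 0.2049 0.097 ] along 0.2384
top farR [0.4983 0.1883 0.097 ] along 0.2222
top lidL [0.5129 0.1669 0.118 ] along 0.1986
top lidR [0.5104 0.0859 0.118 ] along 0.1192
top lid c [0.5116 0.1264 0.118 ] along 0.1589
```

step_arm([
  [[-1, -1, 0, 0, 50], [-2, -2.5, 0, 0, 50], [-2, -2.5, 15, 0, 50], [-2, -2.5, 40, 0, 50], [-2, -2.5, 60, 0.12, 50], [-2, -2.5, 60, 0.24, 50], [-2, -2.5, 60, 0.36, 50], [-2, -2.5, 60, 0.48, 50]],
])

```text
time: 8.57
tool_pos: [0.503, 0.0075, 0.2352]
ee_rot: [3.141, -0.003, -0.321]
wrist_force: [-0.3, 0.0, -0.0]
width: 0.0469
```

step_arm([
  [[0, 0, 0, 0.12, 50], [0, 0, 0, 0.24, 50], [0, 0, 0, 0.36, 50], [0, 0, 0, 0.48, 50], [0, 0, 0, 0.6, 50], [0, 0, 0, 0.72, 50], [0, 0, 0, 0.84, 50], [0, 0, 0, 0.96, 50]],
])

```text
time: 9.23
tool_pos: [0.5026, 0.0075, 0.2344]
ee_rot: [3.14, -0.0, 0.639]
wrist_force: [-0.5, -1.0, -0.3]
width: 0.0466
```

step_arm([
  [[0, 0, 0, 0.12, 50], [0, 0, 0, 0.24, 50], [0, 0, 0, 0.36, 50], [0, 0, 0, 0.48, 50], [0, 0, 0, 0.6, 50], [0, 0, 0, 0.72, 50], [0, 0, 0, 0.84, 50], [0, 0, 0, 0.96, 50]],
])

```text
time: 9.9
tool_pos: [0.5026, 0.0075, 0.2345]
ee_rot: [3.141, 0.001, 1.599]
wrist_force: [-0.1, -0.3, 0.6]
width: 0.0475
```

step_arm([
  [[0, 0, 0, 0.12, 50], [0, 0, 0, 0.24, 50], [0, 0, 0, 0.36, 50], [0, 0, 0, 0.48, 50], [0, 0, 0, 0.6, 50], [0, 0, 0, 0.72, 50], [0, 0, 0, 0.8, 50], [0, 0, 0, 0.8, 50]],
])

```text
time: 10.57
tool_pos: [0.5026, 0.0075, 0.2345]
ee_rot: [-3.142, 0.001, 2.395]
wrist_force: [0.3, 0.2, -0.5]
width: 0.0469
```

Run:
```python
from chk import *
chk(); w=snap('wrist'); save('j.png',w['frame'])
print('predicted ball',proj(w,(.5026,.0079,.193)))
for v in((40,20,20),): 
    b,st=brown(w,(200,150,440,390)); print(b,st)
```

```text
t 10.5667 tcp [0.5026 0.0075 0.2345] yaw 2.3946291689123336 w 0.04690565211527969 r 54.81563860261548 alpha 2.3387425913126556 Ftan -0.34977728564787425 Frad -0.1097869144009907 Fz -0.45703881551274095 q6 -0.9212480971150281
predicted ball [317.49376892 222.22980756]
[318.09734513 218.04867257] [102  59  33  18 226]
```

View pics/j.png

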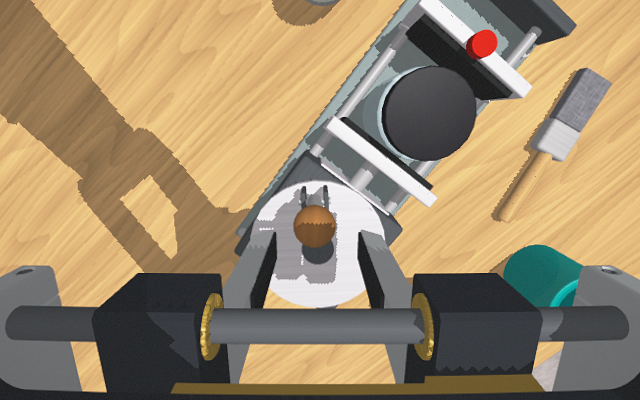

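The wrist view shows the ball at (315,226), 4 px from where predicted, and the handle is upright. The far jaw (red knob) is still clear of the jar. I descend and re-grip lightly.

step_arm([
  [[0, 0, -15, 0, 50], [0, 0, -35, 0, 50], [0, 0, -50, 0, 48], [0, 0, -60, 0, 42], [0, 0, -60, 0, 36], [0, 0, -60, 0, 30], [0, 0, -60, 0, 30], [0, 0, -60, 0, 30]],
])

```text
time: 11.28
tool_pos: [0.5021, 0.0075, 0.1747]
ee_rot: [-3.14, 0.0, 2.393]
wrist_force: [-2.7, -2.8, -3.4]
width: 0.0287
```

Run:
```python
from chk import *
chk()
import gen
gen.r=56.5
C=np.array([502.6,7.5])
a=2.34
for d,n in((.1,8),(.03,8)):
    print([[float(v) for v in q] for q in gen.rows(a,C,d,n)]); a+=n*d; C=gen.P(a)
for b in (3.1,3.3,3.5,3.7,3.9): ph=-1.545-b; print(b,'per .02 rad',(56.5*.02*np.array([np.sin(ph),-np.cos(ph)])).round(2))
```

```text
t 11.2833 tcp [0.5021 0.0075 0.1747] yaw 2.392967642186834 w 0.02870595153803414 r 55.10509142061013 alpha 2.3316438294354582 Ftan 3.8875718972104005 Frad 0.09090073788645658 Fz -3.3782575076272874 q6 -0.9195376816647797
[[2.8, 5.2, 0.0, -0.1, 30.0], [7.2, 8.7, 0.0, -0.2, 30.0], [12.0, 11.8, 0.0, -0.3, 30.0], [17.0, 14.4, 0.0, -0.4, 30.0], [22.2, 16.5, 0.0, -0.5, 30.0], [27.7, 18.0, 0.0, -0.6, 30.0], [33.2, 19.0, 0.0, -0.7, 30.0], [38.9, 19.5, 0.0, -0.8, 30.0]]
[[1.7, 0.0, 0.0, -0.03, 30.0], [3.4, -0.0, 0.0, -0.06, 30.0], [5.1, -0.1, 0.0, -0.09, 30.0], [6.8, -0.2, 0.0, -0.12, 30.0], [8.5, -0.4, 0.0, -0.15, 30.0], [10.1, -0.6, 0.0, -0.18, 30.0], [11.8, -0.9, 0.0, -0.21, 30.0], [13.5, -1.3, 0.0, -0.24, 30.0]]
3.1 per .02 rad [1.13 0.08]
3.3 per .02 rad [ 1.12 -0.15]
3.5 per .02 rad [ 1.07 -0.37]
3.7 per .02 rad [ 0.97 -0.57]
3.9 per .02 rad [ 0.84 -0.76]
```

step_arm([
  [[2.8, 5.2, 0, -0.1, 30], [7.2, 8.7, 0, -0.2, 30], [12, 11.8, 0, -0.3, 30], [17, 14.4, 0, -0.4, 30], [22.2, 16.5, 0, -0.5, 30], [27.7, 18, 0, -0.6, 30], [33.2, 19, 0, -0.7, 30], [38.9, 19.5, 0, -0.8, 30]],
])

```text
time: 11.95
tool_pos: [0.5386, 0.0271, 0.1743]
ee_rot: [-3.134, 0.001, 1.588]
wrist_force: [-6.7, -1.6, -1.3]
width: 0.0287
```

Run:
```python
from chk import *
chk(); w=snap('wrist'); t=snap('top'); s=snap('scene'); chk()
import pickle; pickle.dump((w,s,t),open('m2.pkl','wb'))
save('k.png',np.vstack([w['frame'][:250],cv2.resize(s['frame'][135:215,300:400],(640,350),interpolation=cv2.INTER_CUBIC)]))
```

```text
t 11.95 tcp [0.5386 0.0271 0.1743] yaw 1.5882016869201028 w 0.028702280284570877 r 56.720853346648006 alpha 3.0898530261567663 Ftan 6.821040229699004 Frad -1.0484579016680535 Fz -1.3429063928433658 q6 -0.07140545048108499
t 12.1 tcp [0.5395 0.0271 0.1743] yaw 1.5928933968883987 w 0.028750969268425193 r 56.70761349232881 alpha 3.105509476753271 Ftan 5.408977260175009 Frad -2.2549158856821907 Fz -1.6677968799262621 q6 -0.07612932398586018
```

View pics/k.png

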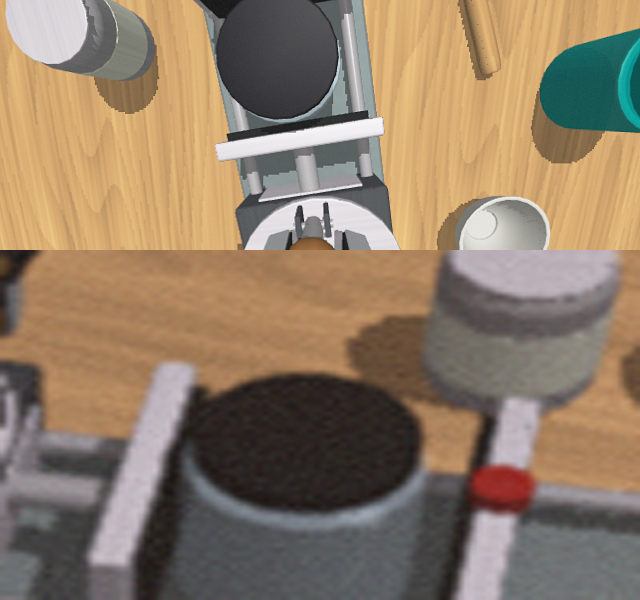

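The jar is carried by the driven jaw. In the scene crop the lid's right edge is at (425,450) and the far plate at (485,470), so about 10 mm of travel is left. I go on with smaller steps.

Run:
```python
import gen,numpy as np
gen.r=56.0
a=3.14; C=gen.hub+56.5*np.array([np.cos(-1.545-a),np.sin(-1.545-a)])
def show(a,C,d,n): print(round(a,3),[[float(v) for v in q] for q in gen.rows(a,C,d,n)])
show(a,C,.04,8); a+=.32
for i in range(20):
    C=gen.P(a); show(a,C,.025,2); a+=.05
```

```text
3.14 [[2.3, -0.5, 0.0, -0.04, 30.0], [4.5, -0.6, 0.0, -0.08, 30.0], [6.7, -0.7, 0.0, -0.12, 30.0], [9.0, -1.0, 0.0, -0.16, 30.0], [11.2, -1.3, 0.0, -0.2, 30.0], [13.4, -1.7, 0.0, -0.24, 30.0], [15.5, -2.3, 0.0, -0.28, 30.0], [17.7, -2.9, 0.0, -0.32, 30.0]]
3.46 [[1.3, -0.4, 0.0, -0.025, 30.0], [2.7, -0.9, 0.0, -0.05, 30.0]]
3.51 [[1.3, -0.5, 0.0, -0.025, 30.0], [2.6, -1.0, 0.0, -0.05, 30.0]]
3.56 [[1.3, -0.6, 0.0, -0.025, 30.0], [2.6, -1.1, 0.0, -0.05, 30.0]]
3.61 [[1.3, -0.6, 0.0, -0.025, 30.0], [2.5, -1.3, 0.0, -0.05, 30.0]]
3.66 [[1.2, -0.7, 0.0, -0.025, 30.0], [2.4, -1.4, 0.0, -0.05, 30.0]]
3.71 [[1.2, -0.7, 0.0, -0.025, 30.0], [2.4, -1.5, 0.0, -0.05, 30.0]]
3.76 [[1.2, -0.8, 0.0, -0.025, 30.0], [2.3, -1.6, 0.0, -0.05, 30.0]]
3.81 [[1.1, -0.9, 0.0, -0.025, 30.0], [2.2, -1.7, 0.0, -0.05, 30.0]]
3.86 [[1.1, -0.9, 0.0, -0.025, 30.0], [2.1, -1.8, 0.0, -0.05, 30.0]]
3.91 [[1.0, -1.0, 0.0, -0.025, 30.0], [2.0, -1.9, 0.0, -0.05, 30.0]]
3.96 [[1.0, -1.0, 0.0, -0.025, 30.0], [1.9, -2.0, 0.0, -0.05, 30.0]]
4.01 [[0.9, -1.1, 0.0, -0.025, 30.0], [1.8, -2.1, 0.0, -0.05, 30.0]]
4.06 [[0.9, -1.1, 0.0, -0.025, 30.0], [1.7, -2.2, 0.0, -0.05, 30.0]]
4.11 [[0.8, -1.1, 0.0, -0.025, 30.0], [1.6, -2.3, 0.0, -0.05, 30.0]]
4.16 [[0.8, -1.2, 0.0, -0.025, 30.0], [1.5, -2.4, 0.0, -0.05, 30.0]]
4.21 [[0.7, -1.2, 0.0, -0.025, 30.0], [1.4, -2.5, 0.0, -0.05, 30.0]]
4.26 [[0.6, -1.3, 0.0, -0.025, 30.0], [1.2, -2.5, 0.0, -0.05, 30.0]]
4.31 [[0.6, -1.3, 0.0, -0.025, 30.0], [1.1, -2.6, 0.0, -0.05, 30.0]]
4.36 [[0.5, -1.3, 0.0, -0.025, 30.0], [1.0, -2.6, 0.0, -0.05, 30.0]]
4.41 [[0.4, -1.3, 0.0, -0.025, 30.0], [0.8, -2.7, 0.0, -0.05, 30.0]]
```

step_arm([
  [[2.3, -0.5, 0, -0.04, 30], [4.5, -0.6, 0, -0.08, 30], [6.7, -0.7, 0, -0.12, 30], [9, -1, 0, -0.16, 30], [11.2, -1.3, 0, -0.2, 30], [13.4, -1.7, 0, -0.24, 30], [15.5, -2.3, 0, -0.28, 30], [17.7, -2.9, 0, -0.32, 30]],
])

```text
time: 12.77
tool_pos: [0.5562, 0.0255, 0.1743]
ee_rot: [-3.134, 0.001, 1.272]
wrist_force: [-7.5, 1.3, -0.7]
width: 0.0286
```

Run:
```python
from chk import *
chk(); w=snap('wrist'); t=snap('top'); s=snap('scene'); chk()
import pickle
w0,s0,t0=pickle.load(open('m2.pkl','rb')); 
# lid / knob positions from the scene picture
for q in (s0,s):
    g=q['frame'].astype(int); print(q['obs']['time'],[int(v) for v in g[150:215:1,300:400].sum(2)[58-10]])
```

```text
t 12.7667 tcp [0.5562 0.0255 0.1743] yaw 1.2720399696542106 w 0.028594232405619795 r 56.53261850049687 alpha 3.4026777776788046 Ftan 7.636309745851626 Frad -0.5020550834094624 Fz -0.6979691708824968 q6 0.24201308264860472
t 12.9167 tcp [0.5566 0.0254 0.1743] yaw 1.273802875979341 w 0.02894550311254567 r 56.54177337422509 alpha 3.409775668660627 Ftan 5.535045082992963 Frad -0.6744419249658737 Fz -0.8217989695009218 q6 0.24018527106986007
12.05 [340, 335, 262, 224, 214, 232, 288, 290, 226, 200, 189, 190, 189, 183, 194, 357, 539, 582, 568, 555, 568, 534, 281, 111, 126, 109, 97, 128, 212, 242, 243, 239, 246, 244, 232, 257, 245, 248, 247, 244, 251, 250, 292, 301, 330, 358, 365, 361, 372, 369, 361, 374, 341, 314, 329, 313, 338, 312, 338, 303, 284, 277, 297, 291, 262, 235, 210, 192, 206, 203, 167, 120, 123, 249, 506, 584, 574, 562, 584, 548, 390, 324, 334, 332, 342, 325, 321, 273, 300, 252, 235, 246, 236, 253, 248, 202, 211, 201, 213, 202]
12.8667 [346, 335, 254, 223, 206, 237, 278, 307, 290, 287, 225, 193, 190, 192, 194, 177, 246, 438, 556, 584, 571, 577, 581, 471, 251, 116, 93, 106, 103, 155, 213, 225, 239, 247, 240, 251, 248, 243, 250, 257, 249, 250, 264, 301, 304, 336, 370, 375, 375, 392, 400, 402, 399, 378, 369, 352, 329, 328, 337, 297, 294, 303, 288, 285, 290, 290, 276, 224, 206, 211, 179, 122, 117, 269, 525, 579, 588, 577, 599, 558, 383, 311, 326, 355, 333, 326, 317, 299, 300, 253, 241, 232, 252, 255, 233, 216, 204, 195, 209, 208]
```

step_arm([
  [[1.3, -0.4, 0, -0.025, 30], [2.7, -0.9, 0, -0.05, 30], [2.7, -0.9, 0, -0.05, 30], [2.7, -0.9, 0, -0.05, 30]],
])

```text
time: 13.25
tool_pos: [0.5591, 0.0247, 0.1744]
ee_rot: [-3.135, 0.0, 1.224]
wrist_force: [-5.9, 1.2, -1.0]
width: 0.0288
```

```bash
python3 chk.py
```

```text
t 13.25 tcp [0.5591 0.0247 0.1744] yaw 1.2240266228259524 w 0.028782022861470212 r 56.5464524476712 alpha 3.4568387522436375 Ftan 6.025852041104157 Frad -0.5825099686711319 Fz -0.9576380707623777 q6 0.28878697273002224
```

Free drag, paused, is about 5.5–6 N.

step_arm([
  [[1.3, -0.5, 0, -0.025, 30], [2.6, -1, 0, -0.05, 30], [2.6, -1, 0, -0.05, 30], [2.6, -1, 0, -0.05, 30]],
])

```text
time: 13.58
tool_pos: [0.5617, 0.0239, 0.1744]
ee_rot: [-3.135, 0.0, 1.174]
wrist_force: [-7.1, 1.1, -0.9]
width: 0.0286
```

step_arm([
  [[0, 0, 0, 0, 30], [0, 0, 0, 0, 30]],
])

```text
time: 13.75
tool_pos: [0.5617, 0.0239, 0.1744]
ee_rot: [-3.135, 0.001, 1.174]
wrist_force: [-6.4, 2.0, -1.5]
width: 0.0292
```

```bash
python3 chk.py
```

```text
t 13.75 tcp [0.5617 0.0239 0.1744] yaw 1.174295359184041 w 0.02920669761887098 r 56.56951220202891 alpha 3.5044396610460495 Ftan 6.673332497700654 Frad -0.2615546215487683 Fz -1.4602720250153522 q6 0.33720400053888483
```

step_arm([
  [[1.3, -0.6, 0, -0.025, 30], [2.6, -1.1, 0, -0.05, 30], [2.6, -1.1, 0, -0.05, 30], [2.6, -1.1, 0, -0.05, 30], [2.6, -1.1, 0, -0.05, 30]],
])

```text
time: 14.17
tool_pos: [0.5643, 0.0229, 0.1744]
ee_rot: [-3.135, 0.001, 1.124]
wrist_force: [-6.5, 2.3, -1.9]
width: 0.0285
```

```bash
python3 chk.py
```

```text
t 14.1667 tcp [0.5643 0.0229 0.1744] yaw 1.1243503067990623 w 0.028458867871863993 r 56.606235091962446 alpha 3.554041141540649 Ftan 6.839956920354262 Frad -0.32923227136512745 Fz -1.8648172281045154 q6 0.38556390174954885
```

step_arm([
  [[1.3, -0.6, 0, -0.025, 30], [2.5, -1.3, 0, -0.05, 30], [2.5, -1.3, 0, -0.05, 30], [2.5, -1.3, 0, -0.05, 30], [2.5, -1.3, 0, -0.05, 30]],
])

```text
time: 14.58
tool_pos: [0.5669, 0.0218, 0.1744]
ee_rot: [-3.135, 0.001, 1.074]
wrist_force: [-7.2, 2.8, -0.3]
width: 0.0287
```

```bash
python3 chk.py
```

```text
t 14.5833 tcp [0.5669 0.0218 0.1744] yaw 1.0744927629794199 w 0.028746398024645334 r 56.60044238292933 alpha 3.60354356905681 Ftan 7.704265914965139 Frad -0.5028375017879418 Fz -0.3496017718629363 q6 0.43354115151603073
```

```bash
cat > edge.py <<'E'
from chk import *
import pickle
w0,s0,t0=pickle.load(open('m2.pkl','rb'))
def shift(q,box,ref=s0):
    x0,y0,x1,y1=box; A=[cv2.cvtColor(z['frame'],cv2.COLOR_RGB2GRAY).astype(np.float32)[y0:y1,x0:x1] for z in(ref,q)]
    W=cv2.createHanningWindow((x1-x0,y1-y0),cv2.CV_32F); return cv2.phaseCorrelate(A[0],A[1],W)
def go():
    s=snap('scene'); g=s['frame'].astype(int).sum(2)
    e=lambda y,a,b: a+np.interp(0,-(g[y,a:b][:-1]*0+1),np.arange(b-a-1)) 
    out=[]
    for y in (194,196,198,200,202):
        r=g[y,315:331]; i=np.flatnonzero((r[:-1]>350)&(r[1:]<=350))
        if len(i): i=i[-1]; out.append(315+i+(r[i]-350)/(r[i]-r[i+1]))
    print('drv plate edge',np.round(out,2),'jar shift',shift(s,(335,155,375,200)),'drv shift',shift(s,(310,160,335,220))); chk(); return s
if __name__=='__main__': go()
E
python3 edge.py
python3 - <<'E'
import pickle; from edge import *
g=s0['frame'].astype(int).sum(2)
for y in (194,196,198,200,202):
    r=g[y,315:331]; i=np.flatnonzero((r[:-1]>350)&(r[1:]<=350))[-1]; print(315+i+(r[i]-350)/(r[i]-r[i+1]))
E
```

```text
drv plate edge [325.58 325.04 324.69 324.04 323.76] jar shift ((2.5011492576906456, 0.6639124680086645), 0.9120964905950758) drv shift ((2.6660807661103867, 0.08486571349880023), 0.7139925003051758)
t 14.6333 tcp [0.5669 0.0218 0.1744] yaw 1.0744313366573934 w 0.028464893023895075 r 56.56750375467047 alpha 3.6036037276423074 Ftan 6.017021474403728 Frad -1.1971269870282482 Fz -0.9255251718503882 q6 0.4335355632124675
322.7649572649573
322.23660714285717
321.72727272727275
321.2711111111111
320.868085106383
```

```bash
cat > avg.py <<'E'
from h import *
def avg(n=5,hub=(543,-29.5)):
    F=[]
    for i in range(n):
        o=robot.get_obs(); p=np.array(o['tool_pos'][:2])*1000-hub; ph=np.arctan2(p[1],p[0]); f=o['wrist_force']; F.append(-(f[0]*np.sin(ph)-f[1]*np.cos(ph)))
        if i<n-1: cams.snapshot('top')
    print('t',o['time'],'alpha',((-1.545-ph)%(2*np.pi)).round(4),'Ftan',np.mean(F).round(2),np.round(F,1),'w',o['width'])
if __name__=='__main__': avg()
E
python3 avg.py
```

```text
t 14.8333 alpha 3.6029 Ftan 6.92 [6.  7.2 7.9 6.9 6.7] w 0.02872221388567422
```

step_arm([
  [[1.2, -0.7, 0, -0.025, 30], [2.4, -1.4, 0, -0.05, 30], [2.4, -1.4, 0, -0.05, 30], [2.4, -1.4, 0, -0.05, 30]],
])

```text
time: 15.17
tool_pos: [0.5694, 0.0206, 0.1744]
ee_rot: [-3.135, 0.001, 1.025]
wrist_force: [-7.1, 2.1, -0.7]
width: 0.0287
```

```bash
python3 avg.py
```

```text
t 15.3667 alpha 3.6516 Ftan 7.06 [7.3 6.4 6.7 7.4 7.5] w 0.02898232017158223
```

step_arm([
  [[1.2, -0.7, 0, -0.025, 30], [2.4, -1.5, 0, -0.05, 30], [2.4, -1.5, 0, -0.05, 30], [2.4, -1.5, 0, -0.05, 30]],
])

```text
time: 15.7
tool_pos: [0.5718, 0.0192, 0.1744]
ee_rot: [-3.135, 0.001, 0.975]
wrist_force: [-6.5, 3.2, -1.1]
width: 0.0288
```

```bash
python3 avg.py
```

```text
t 15.9 alpha 3.701 Ftan 6.74 [7.2 7.  6.  6.6 6.8] w 0.029020248170471732
```

step_arm([
  [[1.2, -0.8, 0, -0.025, 30], [2.3, -1.6, 0, -0.05, 30], [2.3, -1.6, 0, -0.05, 30], [2.3, -1.6, 0, -0.05, 30]],
])

```text
time: 16.23
tool_pos: [0.5741, 0.0177, 0.1744]
ee_rot: [-3.135, 0.001, 0.925]
wrist_force: [-6.1, 2.4, -1.1]
width: 0.0288
```

```bash
python3 avg.py
```

```text
t 16.4333 alpha 3.7501 Ftan 6.5 [6.4 7.2 6.4 6.5 6. ] w 0.028788690302011786
```

step_arm([
  [[1.1, -0.9, 0, -0.025, 30], [2.2, -1.7, 0, -0.05, 30], [2.2, -1.7, 0, -0.05, 30], [2.2, -1.7, 0, -0.05, 30]],
])

```text
time: 16.77
tool_pos: [0.5764, 0.0162, 0.1743]
ee_rot: [-3.135, 0.001, 0.875]
wrist_force: [-5.8, 3.7, -1.4]
width: 0.0289
```

```bash
python3 avg.py
```

```text
t 16.9667 alpha 3.7984 Ftan 6.59 [6.8 6.5 6.9 6.5 6.2] w 0.028933482071985216
```

step_arm([
  [[1.1, -0.9, 0, -0.025, 30], [2.1, -1.8, 0, -0.05, 30], [2.1, -1.8, 0, -0.05, 30], [2.1, -1.8, 0, -0.05, 30]],
])

```text
time: 17.3
tool_pos: [0.5786, 0.0145, 0.1744]
ee_rot: [-3.135, 0.001, 0.825]
wrist_force: [-6.0, 4.2, -0.7]
width: 0.0288
```

```bash
python3 avg.py
python3 - <<'E'
from h import *
s=snap('scene'); t=snap('top'); import pickle; pickle.dump((s,t),open('m3.pkl','wb'))
save('l.png',np.vstack([cv2.resize(s['frame'][150:220,300:400],(640,400),interpolation=cv2.INTER_CUBIC)[:, :],cv2.resize(t['frame'][205:255,245:345],(640,200),interpolation=cv2.INTER_CUBIC)]))
E
```

```text
t 17.5 alpha 3.847 Ftan 6.46 [7.3 6.3 6.5 5.7 6.6] w 0.028451120730009348
```

View pics/l.png

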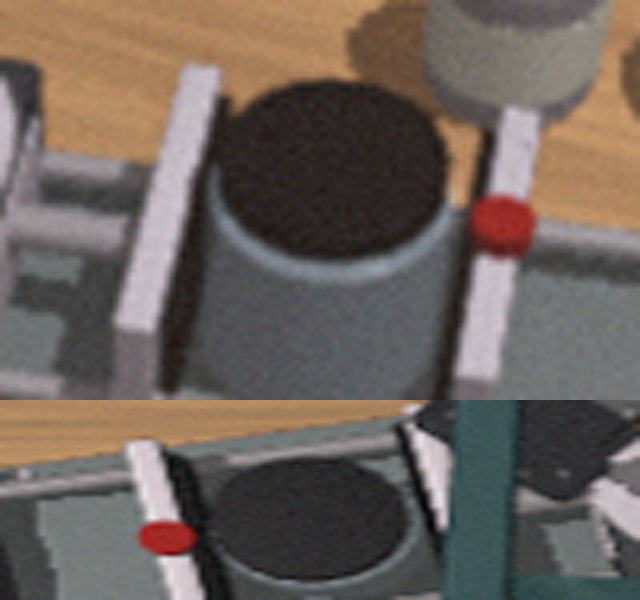

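The crop shows the jar nearly at the far pad (gap ~20 px, scene (455,200)–(475,200)). I keep creeping.

step_arm([
  [[1.0, -1.0, 0, -0.025, 30], [2.0, -1.9, 0, -0.05, 30], [2.0, -1.9, 0, -0.05, 30], [2.0, -1.9, 0, -0.05, 30]],
])

```text
time: 17.93
tool_pos: [0.5807, 0.0128, 0.1744]
ee_rot: [-3.135, 0.001, 0.775]
wrist_force: [-5.8, 3.9, -1.1]
width: 0.0288
```

```bash
python3 avg.py
```

```text
t 18.1333 alpha 3.8949 Ftan 6.37 [6.9 6.4 6.  5.9 6.6] w 0.029046402256907265
```

step_arm([
  [[1.0, -1.0, 0, -0.025, 30], [1.9, -2.0, 0, -0.05, 30], [1.9, -2.0, 0, -0.05, 30], [1.9, -2.0, 0, -0.05, 30]],
])

```text
time: 18.47
tool_pos: [0.5826, 0.0109, 0.1744]
ee_rot: [-3.135, 0.001, 0.725]
wrist_force: [-5.8, 4.4, -1.5]
width: 0.029
```

```bash
python3 avg.py
```

```text
t 18.6667 alpha 3.9427 Ftan 7.01 [7.2 6.7 6.8 7.3 7. ] w 0.028611586893113675
```

step_arm([
  [[0.9, -1.1, 0, -0.025, 30], [1.8, -2.1, 0, -0.05, 30], [1.8, -2.1, 0, -0.05, 30], [1.8, -2.1, 0, -0.05, 30]],
])

```text
time: 19.0
tool_pos: [0.5845, 0.0089, 0.1744]
ee_rot: [-3.135, 0.001, 0.675]
wrist_force: [-5.0, 3.9, -1.3]
width: 0.0287
```

```bash
python3 avg.py
```

```text
t 19.2 alpha 3.9912 Ftan 6.36 [6.2 6.1 6.7 5.7 7. ] w 0.02885637796622686
```

step_arm([
  [[0.9, -1.1, 0, -0.025, 30], [1.7, -2.2, 0, -0.05, 30], [1.7, -2.2, 0, -0.05, 30], [1.7, -2.2, 0, -0.05, 30]],
])

```text
time: 19.53
tool_pos: [0.5863, 0.0068, 0.1744]
ee_rot: [-3.135, 0.001, 0.625]
wrist_force: [-5.1, 5.4, -0.8]
width: 0.029
```

```bash
python3 avg.py
```

```text
t 19.7333 alpha 4.0395 Ftan 6.54 [7.4 6.8 6.7 5.3 6.5] w 0.028799964862651486
```

step_arm([
  [[0.8, -1.1, 0, -0.025, 30], [1.6, -2.3, 0, -0.05, 30], [1.6, -2.3, 0, -0.05, 30], [1.6, -2.3, 0, -0.05, 30]],
])

```text
time: 20.07
tool_pos: [0.588, 0.0047, 0.1744]
ee_rot: [-3.135, 0.001, 0.575]
wrist_force: [-5.2, 4.7, -1.7]
width: 0.0286
```

```bash
python3 avg.py; python3 edge.py
```

```text
t 20.2667 alpha 4.0883 Ftan 7.01 [6.9 7.7 6.9 7.2 6.5] w 0.028767324613113446
drv plate edge [328.39 327.9  327.42 326.95 326.4 ] jar shift ((5.217621900331441, 1.3160900164757834), 0.5971200222439236) drv shift ((4.992162178229081, 0.42728359533462523), 0.6979670066833497)
t 20.3167 tcp [0.588  0.0047 0.1744] yaw 0.5754560815992089 w 0.0287637470544683 r 56.5121481247051 alpha 4.0882155868694685 Ftan 6.522689107825732 Frad -1.1723187895795952 Fz -1.0064508646747614 q6 0.9043467801401672
```

step_arm([
  [[0.8, -1.2, 0, -0.025, 30], [1.5, -2.4, 0, -0.05, 30], [1.5, -2.4, 0, -0.05, 30], [1.5, -2.4, 0, -0.05, 30]],
])

```text
time: 20.65
tool_pos: [0.5896, 0.0024, 0.1744]
ee_rot: [-3.135, 0.001, 0.525]
wrist_force: [-4.0, 4.7, -1.5]
width: 0.0287
```

```bash
python3 avg.py
```

```text
t 20.85 alpha 4.1378 Ftan 6.15 [6.2 5.5 6.5 7.  5.7] w 0.028596042439599543
```

step_arm([
  [[0.7, -1.2, 0, -0.025, 30], [1.4, -2.5, 0, -0.05, 30], [1.4, -2.5, 0, -0.05, 30], [1.4, -2.5, 0, -0.05, 30]],
])

```text
time: 21.18
tool_pos: [0.5907, 0.0008, 0.1744]
ee_rot: [-3.133, 0.001, 0.476]
wrist_force: [-5.1, 7.0, -1.3]
width: 0.029
```

```bash
python3 avg.py
```

```text
t 21.3833 alpha 4.1725 Ftan 8.87 [8.6 9.3 8.9 8.9 8.6] w 0.028673645418180363
```

The force has risen to 8.9 N (free ≈6.6 N) and the TCP lags the command, so the pinch has begun. One small step more.

step_arm([
  [[0.3, -0.5, 0, -0.01, 30], [0.5, -1.0, 0, -0.02, 30], [0.5, -1.0, 0, -0.02, 30], [0.5, -1.0, 0, -0.02, 30]],
])

```text
time: 21.72
tool_pos: [0.591, 0.0005, 0.1744]
ee_rot: [-3.132, 0.001, 0.457]
wrist_force: [-5.4, 7.5, -1.3]
width: 0.0287
```

```bash
python3 avg.py
```

```text
t 21.9167 alpha 4.1803 Ftan 9.12 [9.2 9.5 9.3 9.6 8. ] w 0.028514900850586604
```

step_arm([
  [[0.4, -0.8, 0, -0.015, 30], [0.7, -1.5, 0, -0.03, 30], [0.7, -1.5, 0, -0.03, 30], [0.7, -1.5, 0, -0.03, 30]],
])

```text
time: 22.25
tool_pos: [0.5915, -0.0004, 0.1745]
ee_rot: [-3.131, 0.001, 0.427]
wrist_force: [-5.1, 9.4, -1.0]
width: 0.0285
```

```bash
python3 avg.py
```

```text
t 22.45 alpha 4.199 Ftan 11.05 [10.7 11.2 11.2 11.3 10.9] w 0.028885607613751623
```

The paused force is 11.05 N, a rise of about 4.4 N, or roughly 20 N on the jar. I stop cranking, back off slightly while opening, and lift clear.

step_arm([
  [[-0.5, 0.9, 0, 0.02, 50], [-1.0, 1.7, 0, 0.04, 50], [-1.0, 1.7, 0, 0.06, 50], [-1.0, 1.7, 0, 0.08, 50], [-1.0, 1.7, 10, 0.1, 50], [-1.0, 1.7, 30, 0.11, 50], [-1.0, 1.7, 50, 0.11, 30], [-1.0, 1.7, 65, 0.11, 0]],
])

```text
time: 23.12
tool_pos: [0.5937, -0.0045, 0.2427]
ee_rot: [3.139, -0.003, 0.534]
wrist_force: [1.2, 0.1, -0.3]
width: 0.0368
```

Run:
```python
from chk import *
chk(); w=snap('wrist'); print('pred',proj(w,(.5902,-.0013,.193))); print(brown(w,(200,100,440,390)))
s=snap('scene')
import pickle; pickle.dump((w,s),open('m4.pkl','wb'))
# arc plan relative to TCP target absolute
hub=np.array([543,-29.5]); d=np.array([np.cos(.538),np.sin(.538)])
for b in (0,.2,.4,.6,.8,1.0,1.2,1.4,1.57):
    rad=55-60*np.sin(b)+23*np.cos(b); z=133+60*np.cos(b)-10*np.cos(b)+14*np.sin(b); print(b,(hub+rad*d).round(1),z.round(1))
```

```text
t 23.1167 tcp [ 0.5937 -0.0045  0.2427] yaw 0.533756967404238 w 0.03682059121795398 r 56.538053218914584 alpha 4.280362127788276 Ftan -0.4354453939544015 Frad 1.0682756003421487 Fz -0.3138956339837865 q6 0.9341534225823456
pred [310.13483516 220.86070976]
(array([300.72653061, 216.99183673]), array([ 86, 105,  31,  22, 245], dtype=int32))
0 [610.   10.5] 183.0
0.2 [599.4   4.1] 184.8
0.4 [588.4  -2.4] 184.5
0.6 [577.4  -8.9] 182.2
0.8 [567.  -15.2] 177.9
1.0 [557.5 -20.8] 171.8
1.2 [549.4 -25.7] 164.2
1.4 [542.8 -29.6] 155.3
1.57 [538.7 -32.1] 147.0
```

step_arm([
  [[10, 8, 0, 0, 0], [20, 16, 0, 0, 0], [31, 24, 0, 0, 0], [31, 24, 0, 0, 0], [31, 24, -10, 0, 0], [31, 24, -30, 0, 0], [31, 24, -50, 0, 0], [31, 24, -60, 0, 0]],
])

```text
time: 23.88
tool_pos: [0.6218, 0.0195, 0.1757]
ee_rot: [-3.139, 0.005, 0.533]
wrist_force: [-0.2, 0.3, -0.3]
width: 0.0005
```

Run:
```python
from chk import *
chk(); w=snap('wrist'); print('pred',proj(w,(.5902,-.0013,.193))); print(brown(w,(200,100,440,390)))
save('m.png',w['frame'])
```

```text
t 23.8833 tcp [0.6218 0.0195 0.1757] yaw 0.5333245427401039 w 0.0005448132115574095 r 92.82396891204908 alpha 4.181836874052344 Ftan 0.3271637891363133 Frad -0.019304177645814602 Fz -0.2998533341100647 q6 0.9780183954404961
pred [319.78495307 319.49291011]
(array([318., 349.]), array([117, 249,   3,   1,   3], dtype=int32))
```

step_arm([
  [[-7, -4.5, 0, 0, 0], [-14.7, -9, 0, 0, 0], [-20, -12, 1, 0, 0], [-25, -15.4, 2, 0, 0], [-31, -18.6, 2, 0, 0], [-36, -22, 2, 0, 0], [-42, -25, 1, 0, 0], [-47, -28.4, -0.5, 0, 0]],
])

```text
time: 24.6
tool_pos: [0.5766, -0.0082, 0.1792]
ee_rot: [3.141, -0.001, 0.534]
wrist_force: [3.5, 1.4, -3.1]
width: 0.0005
```

step_arm([
  [[-5, -3, -2, 0, 0], [-10, -6, -5, 0, 0], [-15, -9, -7.5, 0, 0], [-20, -12, -10.5, 0, 0], [-24, -14.5, -14, 0, 0], [-28, -17, -18, 0, 0], [-31.5, -19, -22, 0, 0], [-34.5, -20.7, -27, 0, 0]],
])

```text
time: 25.27
tool_pos: [0.5419, -0.0294, 0.1519]
ee_rot: [3.141, 0.0, 0.533]
wrist_force: [0.9, 0.2, 1.1]
width: 0.0007
```

```bash
python3 chk.py
```

```text
t 25.2667 tcp [ 0.5419 -0.0294  0.1519] yaw 0.5334984664950595 w 0.0007461070471626841 r 1.079630916261554 alpha 1.6808771280597075 Ftan -0.23856224682834065 Frad -0.9132102226419083 Fz 1.0827139976060456 q6 0.8788933841994184
```

step_arm([
  [[-3, -2, -2, 0, 0], [-3.5, -2.5, -4, 0, 0], [-3.5, -2.5, -5, 0, 0], [-3.5, -2.5, -6, 0, 0]],
])

```text
time: 25.6
tool_pos: [0.5387, -0.0322, 0.147]
ee_rot: [3.14, 0.001, 0.533]
wrist_force: [-1.9, -1.8, 7.3]
width: 0.0007
```

```bash
python3 chk.py
```

```text
t 25.6 tcp [ 0.5387 -0.0322  0.147 ] yaw 0.5334311406070831 w 0.000698940462467364 r 5.048085645540243 alpha 1.0373617872285275 Ftan 0.46550242280981724 Frad 2.5690309795932857 Fz 7.272772496125438 q6 0.8736970602522767
```

7.3 N upward at z = 0.147 m matches the ball's top when flat (0.148 m), so the handle is on its stop. I lift clear and look.

step_arm([
  [[0, 0, 10, 0, 0], [0, 0, 40, 0, 0], [0, 0, 75, 0, 0], [0, 0, 110, 0, 0], [0, 0, 150, 0, 0], [-10, -30, 180, 0, 0], [-20, -60, 180, 0, 0], [-20, -60, 180, 0, 0]],
])

```text
time: 26.27
tool_pos: [0.5187, -0.0955, 0.3297]
ee_rot: [3.135, -0.002, 0.529]
wrist_force: [0.3, 0.6, -0.3]
width: 0.0003
```

Run:
```python
from chk import *
chk(); w=snap('wrist'); s=snap('scene')
import pickle; pickle.dump((w,s),open('m5.pkl','wb'))
save('n.png',np.vstack([w['frame'][:260],cv2.resize(s['frame'][130:215,235:395],(640,340),interpolation=cv2.INTER_CUBIC)]))
h=np.array([.543,-.0295]); d=np.array([np.cos(.538),np.sin(.538)])
for b in (0,.15,.3): P=h+(.055-.06*np.cos(b))*d; print(b,'pred wrist',proj(w,(*P,.133+.06*np.sin(b))),'scene',proj(s,(*P,.133+.06*np.sin(b))))
print(brown(w,(200,60,440,260)),brown(s,(250,140,300,190)))
```

```text
t 26.2667 tcp [ 0.5187 -0.0955  0.3297] yaw 0.528820923518688 w 0.000286305413977103 r 70.35407101404225 alpha 0.378514968082692 Ftan 0.044369456334282714 Frad -0.6907660686477253 Fz -0.31081527387151664 q6 0.7531900419084357
0 pred wrist [275.58436583 137.71201017] scene [270.63422677 163.18202184]
0.15 pred wrist [274.62166452 137.58223439] scene [270.37312942 160.73564866]
0.3 pred wrist [273.58338553 136.16707772] scene [270.18569263 158.78448613]
(array([273.8539823 , 136.63274336]), array([ 64,  66,  22,  24, 226], dtype=int32)) (array([274.8, 162. ]), array([24, 20,  2,  5,  5], dtype=int32))
```

View pics/n.png

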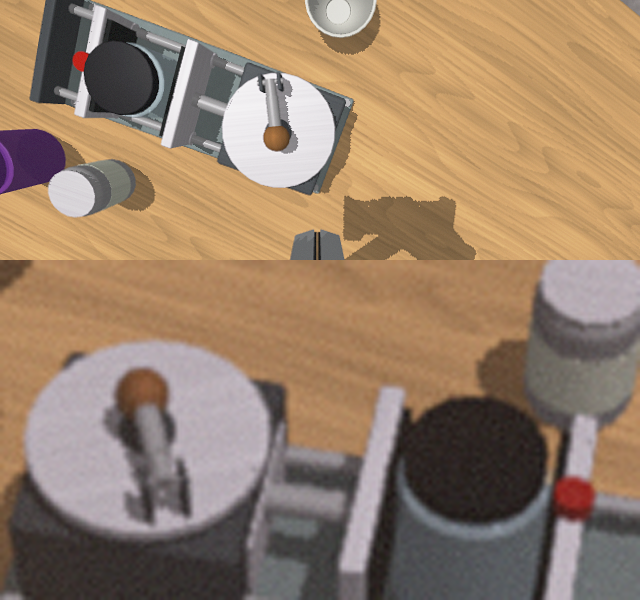

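The ball is at scene (270.5,162.5), against (270.6,163.2) predicted for a fully flat handle. The jar stands upright between both pads, and the tool is clear. I hand the job in.

```bash
python3 -c "
from bench import robot
print(robot.close_job())"
```

```text
the job is handed in; nothing more can be done
None
```

The jar is clamped and the handle is folded flat again. I handed the job in at about 26 s of the 72 s, and no verdict was reported.

- **Swinging the handle out:** the ball slipped out of the fingers once, at about 1.2 rad. I took hold of it again and pushed it to the upright stop, where the tool read a steady 4 N.
- **Cranking:** I turned the wheel clockwise about 4.2 rad, changing grip once on the way. The paused force went from about 6.6 N free to 11.05 N, so about 4.4 N of rise and roughly 20 N on the jar by the given 0.22 N per newton. Single readings varied by about 0.8 N, so I used averages of five. The 0.04 rad turned after first contact points to 25–30 N, still under 60 N.
- **Last checks:**
  - **Handle:** pressing it flat gave 7 N at the height a flat handle should have. In the scene picture the ball lay within 1 pixel of that position.
  - **Jar and tool:** the jar looked upright between both pads and the tool was clear of everything.
  - **Bystanders:** the bowl showed no sign of being touched. I did not look at the tin and the brush again at the end; the arm never came near them.
- **Less certain:** after the grip change the ball looked about 3 mm (roughly 0.05 rad) short of upright. That is still inside the 1.3 rad needed while cranking.

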